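# Load the die magazine beside the hand press

### The arm

A 7-joint arm with a two-finger parallel gripper is mounted at the origin on the work surface. World frame = base frame: x ahead of the robot, y to its left, z up, the work surface at z = 0. Lengths are in m, angles in rad, forces in N, time in s.
With the tool pointing down it reaches from about 0.425 to 0.975 m from the base axis. Payload 16.7 kg.
Tool frame: the origin (TCP) lies midway between the tips of the shut fingers; the grasp point (between the pads) lies hold_point_z behind it (hold_point_z is the distance from the TCP to the grasp point, in m); z points along the fingers, x is the direction in which the jaws open and shut, and the axes are right-handed (so a half turn about z gives the same grasp; the last joint's range is limited). The gripper opens to 85 mm and grips with 20 to 120 N. Pads are 22 mm wide; open, the fingers measure 114 mm over their backs; the gripper's body (76 mm by 85 mm) begins 54 mm behind the grasp point. The pads swing forward as they close: fully open they stand 13 mm farther back than shut.
Start: joints at [-1.256, 0.426, 0.074, 1.606, -0.034, 1.111, -0.067], TCP at [0.303, 0.603, 0.231] pointing down, gripper open.
Joint ranges: [-2.85, 2.85], [-0.5, 2.14], [-1.23, 1.37], [0.21, 2.46], [-1.02, 4.16], [0.16, 2.05], [-2.73, 2.73]. Speed limits (rad/s): [1.89, 1.89, 2.39, 2.39, 3.01, 3.01, 3.01].

### API

Orientations are given as a unit quaternion [w, x, y, z].
In Python, from workcell import * gives the robot as it stands. The module is installed in compiled form; this text tells all that it offers.
- The arm moves only by the shell command python3 -m jog 'ROWS' [FORCE]. ROWS is a JSON object of lists of equal length, an entry for each row: "translation": the shift along the tool's x, y, z normalised to -1 to 1, where 1 is 40 mm, a list of three; "twist": the turn about the tool's z normalised to -1 to 1, where 1 is 360 degrees; "hand": the opening, from 0 (shut) to 1 (fully open). In form: {"translation": [[tx, ty, tz], ...], "twist": [twist, ...], "hand": [hand, ...]}. A call has 1 to 20 rows; each row shifts and turns the pose as measured when the row begins, along the tool's axes as they then stand; what a row does not reach is not made up. A row lasts 1/10 s, in which the tool goes at most 50 mm and 8.59 degrees, less where a joint would pass 70% of its speed; a pose out of reach is approached as far as the arm can. A call with a number of a shift or a turn outside -1 to 1 is refused whole. A call with a gripper value outside its range is refused whole. The fingers move at their own pace and stop on an object; FORCE is the grip in N (left out, the last holds). Time passes only in rows, so rows that do not move let the fingers close. It gives the time, the measured TCP pose, the force and the opening at its end, in the units of the state.
- get_state(): the state, without advancing time (a new reading comes with each control period).
- capture(name): name is "scene" or "side" or "wrist"; returns the picture (384x512x3 uint8, red, green, blue); there is no depth.
- camera_model(name): a dict with "mtx" (3x3 intrinsics, pixels), "R" (3x3) and "t" (3): a world point X has camera coordinates R X + t; the wrist camera has in their place "hand_eye" (4x4, takes a point from camera to tool coordinates, whose origin is the TCP and whose axes are the tool frame's). Camera axes: x right, y down, z forward; pixel columns grow to the right and rows downward; lengths in m; the calibration is good to about 2 mm. A picture is of the moment at which its call begins: read the wrist's pose just before it. camera_model takes no time and is no camera call.
- job_done(): hands the job in, once; it reports no verdict.
The state is a dict: "t": time; "joint_pos": joint angles; "joint_vel": joint speeds; "joint_torque": joint torques, N m; "position": TCP position; "tool_rot": TCP orientation; "ft_force": force on the tool from outside, world axes, zero at the start; "moment": the same for the moment, N m; "grip_width": finger opening in m.
Only numpy, scipy, OpenCV 4.12 (cv2) and the standard library are available. Lean on these libraries where they do the work, as an engineer would, in place of code of your own. Each camera call takes 0.05 s, during which the arm holds its last target.

### The job

Load the two blue die pucks into the spring-loaded magazine, the low stand with two wooden side cheeks. Set one upright in the middle of the platform and press it down until its top is about level with the tops of the cheeks, then stack the other squarely on it and press the pile down onto the stop, so that the top of the second puck is level with the cheeks too; let go and leave them so.

Things in the scene. Friction and masses are not known exactly. Their poses are not given: they have to be found in the camera images.
- puck_a: One of two identical blue round die pucks (either may be the first): upright cylinder, 52 mm diameter, 30 mm high, about 0.42 kg, brass ring with dark centre on its flat top. Origin: centre of its underside, z up. It stands on the bench among a red and a green puck of the same shape, a black square block and an amber jar.
- puck_b: One of two identical blue round die pucks (either may be the first): upright cylinder, 52 mm diameter, 30 mm high, about 0.42 kg, brass ring with dark centre on its flat top. Origin: centre of its underside, z up. It stands on the bench among a red and a green puck of the same shape, a black square block and an amber jar.
- platform (a point): Middle of the top face of the magazine's steel platform (120 mm in x, 150 mm in y), marked by a yellow ring 60 mm across; moves with the platform, z up. Wooden cheeks, 12 mm thick and 130 mm long, stand along x, inner faces 83 mm from the middle in y; their tops are 100 mm above the bench, level with the empty platform. The x ends are open. The magazine is fixed; its place and yaw vary.
- lift (a joint): How far the platform has sunk straight down, m: 0 empty (top face 100 mm above the bench), 0.060 on its hard stop (40 mm). A spring lifts it, guide friction is 3 N. One puck's weight does not sink it: pressing takes 3 to 6 N more; it then stays where pressed, or rises back to about 0.03 if pressed deeper. Two pucks sink it only part way; pressed to the stop they stay down.
Not all that is in view belongs to the job. Leave any white look-alike of the puck_b alone.

How it is judged:
By the outcome, as a careful person would: the job done as asked, in the order asked, and still so for the second after the job is handed in, with the robot touching nothing.
It also fails if it takes over 61 s, if anything falls off the work surface, if the arm or the gripper's body presses on something with over 40 N, if the wrist force passes 120 N, or if a joint passes its speed limit or range.

## Working session

There is one attempt and no reset: what is moved stays moved. The work goes in short steps, Python scripts to look and compute and a shell command to move; the robot and the scene stay as the last step left them, time stands still between calls to the robot, and variables do not carry over. Pictures are saved under pics/ and viewed, and the job is handed in when it is done.

```bash
mkdir -p pics; ls
python3 - <<'E'
from workcell import *
import cv2
s=get_state()
print({k:(v if isinstance(v,(int,float)) else [round(float(x),4) for x in v]) for k,v in s.items()})
for n in ["scene","side","wrist"]:
    im=capture(n); cv2.imwrite(f"pics/{n}0.png",im[:,:,::-1])
    m=camera_model(n); print(n,{k:__import__('numpy').round(v,4).tolist() for k,v in m.items()})
E
```

```text
pics
{'t': 0.0, 'joint_pos': [-1.2555, 0.4267, 0.0738, 1.6066, -0.0341, 1.1108, -0.0671], 'joint_vel': [-0.0005, -0.0018, -0.0001, 0.0026, -0.0009, -0.0005, -0.001], 'joint_torque': [-0.0005, -94.9853, 3.7611, -46.351, 0.0193, 0.0102, -0.0001], 'position': [0.3024, 0.603, 0.2306], 'tool_rot': [0.0004, 0.851, 0.5252, -0.0005], 'ft_force': [-0.7908, -0.2409, 0.4961], 'moment': [-0.0244, -0.0028, 0.0069], 'grip_width': 0.08526132280477579}
scene {'mtx': [[426.4902, 0.0, 253.4616], [0.0, 426.4902, 190.3598], [0.0, 0.0, 1.0]], 'R': [[-0.7785, 0.6274, 0.0168], [0.4942, 0.6292, -0.5998], [-0.3869, -0.4587, -0.7999]], 't': [0.3975, -0.147, 1.2547]}
side {'mtx': [[448.0931, 0.0, 256.436], [0.0, 448.0931, 191.1893], [0.0, 0.0, 1.0]], 'R': [[0.8949, -0.4462, -0.0117], [-0.3559, -0.6975, -0.622], [0.2693, 0.5607, -0.783]], 't': [-0.4546, 0.2186, 0.9802]}
wrist {'mtx': [[290.8145, 0.0, 252.9125], [0.0, 290.8145, 196.4076], [0.0, 0.0, 1.0]], 'hand_eye': [[1.0, 0.0002, 0.0003, 0.0001], [-0.0003, 0.9512, 0.3086, -0.0799], [-0.0002, -0.3086, 0.9512, -0.1416], [0.0, 0.0, 0.0, 1.0]]}
```

View pics/scene0.png

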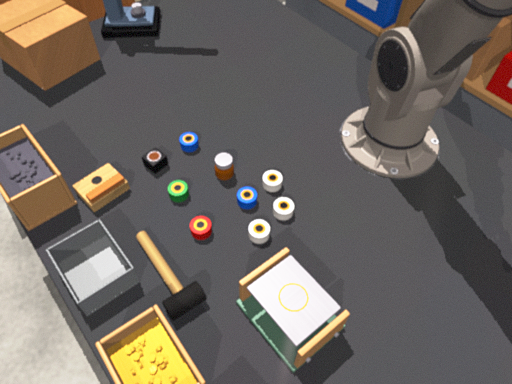

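View pics/side0.png

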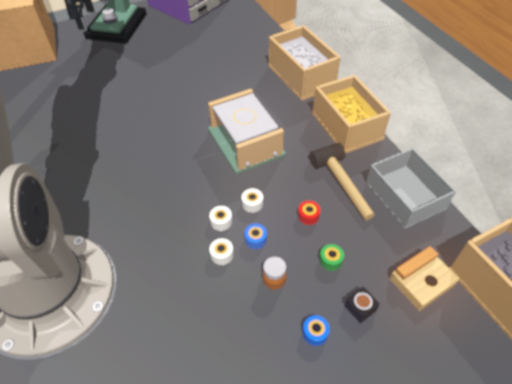

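View pics/wrist0.png

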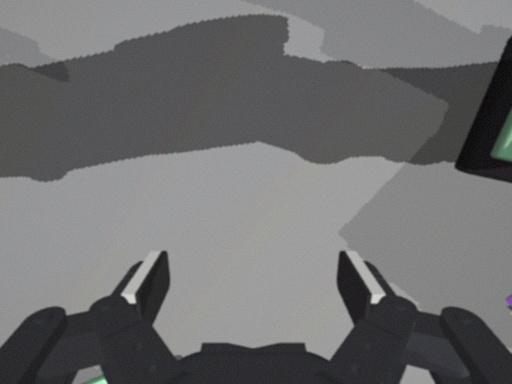

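```bash
python3 -c "
import workcell
print([n for n in dir(workcell) if not n.startswith('__')]); print(getattr(workcell,'hold_point_z',None))"
```

```text
['MotionError', 'camera_model', 'capture', 'get_state', 'hold_point_z', 'job_done']
0.0187
```

Both cameras see all the pucks: the blue ones are at scene (189,141) and (247,197), and side (316,329) and (256,235). The magazine is at scene (293,297) and side (245,117). I'll enlarge crops of these.

Run:
```python
import cv2,numpy as np
a=cv2.imread("pics/scene0.png");b=cv2.imread("pics/side0.png")
def crop(im,x0,y0,x1,y1,s,n):
    c=cv2.resize(im[y0:y1,x0:x1],None,fx=s,fy=s,interpolation=cv2.INTER_CUBIC)
    for x in range((x0+9)//10*10,x1,10):
        cv2.line(c,((x-x0)*s,0),((x-x0)*s,6 if x%50 else 14),(0,255,255),1)
        if x%20==0: cv2.putText(c,str(x),((x-x0)*s-10,24),0,.35,(0,255,255),1)
    for y in range((y0+9)//10*10,y1,10):
        cv2.line(c,(0,(y-y0)*s),(6,(y-y0)*s),(0,255,255),1)
        if y%20==0:cv2.putText(c,str(y),(8,(y-y0)*s+4),0,.35,(0,255,255),1)
    cv2.imwrite(f"pics/{n}.png",c)
crop(a,140,120,300,240,5,"sc_p")
crop(a,230,240,360,370,4,"sc_m")
crop(b,200,180,400,350,4,"si_p")
crop(b,200,80,300,180,6,"si_m")
```

```text
(no output)
```

View pics/sc_p.png

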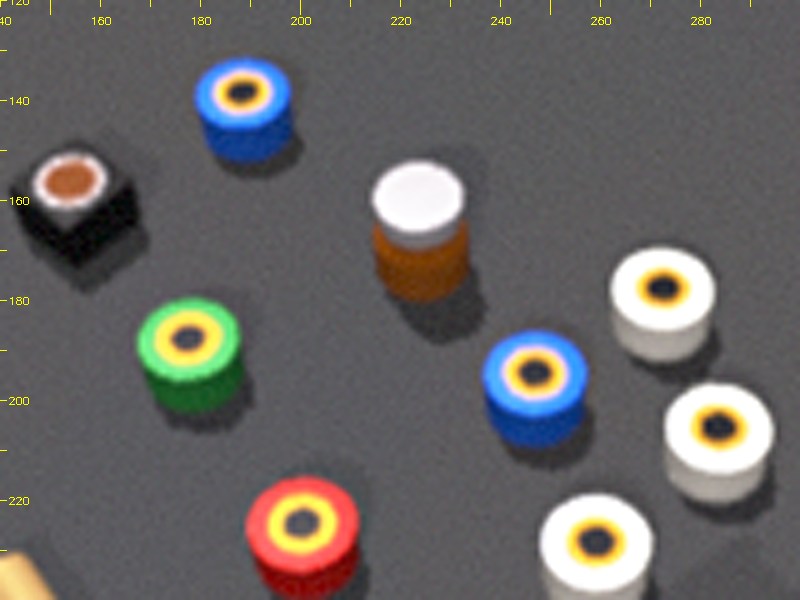

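View pics/sc_m.png

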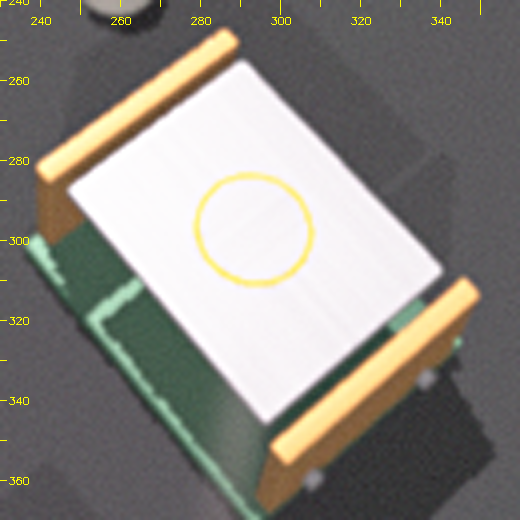

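View pics/si_p.png

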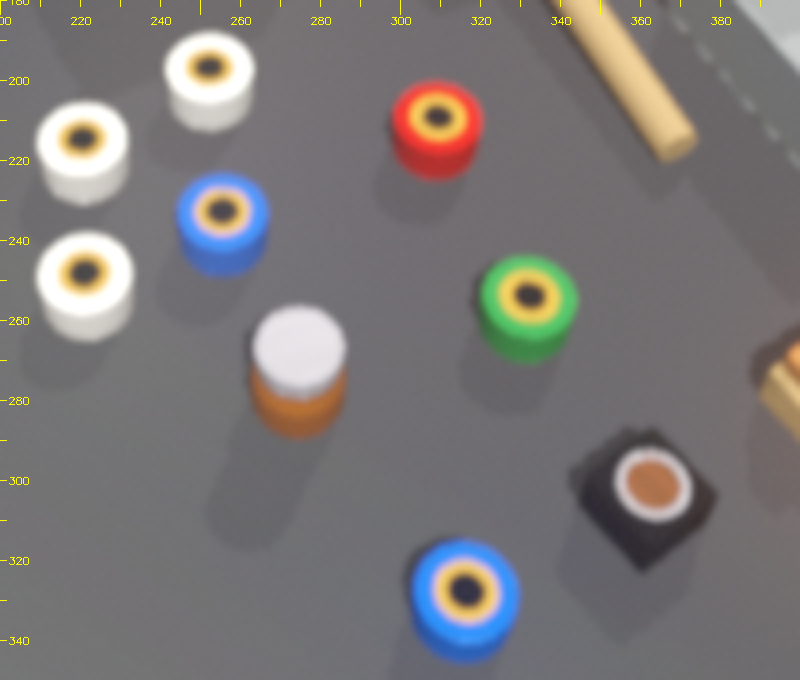

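View pics/si_m.png

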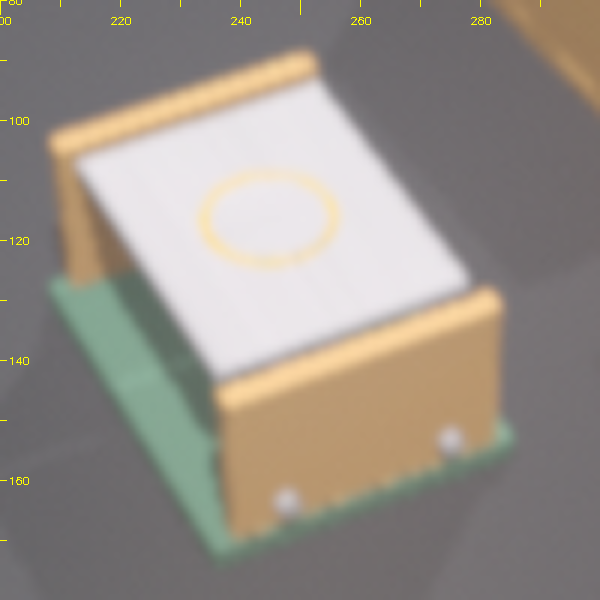

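Picture readings in scene/side pixels:
- **Blue A top centre:** (188.5,138.5) / (316.5,327.5)
- **Blue B top centre:** (247,194.5) / (255.5,233)
- **Platform ring:** (293,297.5) / (245,116.2)

I also read the platform and cheek corners.

```bash
cat > h.py <<'E'
import numpy as np,cv2,json
from workcell import *
from scipy.spatial.transform import Rotation as Rn
def P(n):
    m=camera_model(n); return np.array(m["mtx"])@np.c_[np.array(m["R"]),np.array(m["t"])]
def tri(a,b):
    X=cv2.triangulatePoints(P("scene"),P("side"),np.array(a,float).reshape(2,1),np.array(b,float).reshape(2,1)); return (X[:3]/X[3]).ravel()
def ray(n,px,z,pose=None):
    m=camera_model(n); d=np.linalg.inv(np.array(m["mtx"]))@np.array([px[0],px[1],1.])
    if n=="wrist":
        p,q=pose; R=Rn.from_quat([q[1],q[2],q[3],q[0]]).as_matrix(); H=np.array(m["hand_eye"])
        o=R@H[:3,3]+p; d=R@H[:3,:3]@d
    else:
        R=np.array(m["R"]); o=-R.T@np.array(m["t"]); d=R.T@d
    return o+d*(z-o[2])/d[2]
def yaw(s):
    q=s["tool_rot"]; M=Rn.from_quat([q[1],q[2],q[3],q[0]]).as_matrix(); return np.degrees(np.arctan2(M[1,0],M[0,0])),M
E
python3 - <<'E'
from h import *
for n,a,b in [("A",(188.5,138.5),(316.5,327.5)),("B",(247,194.5),(255.5,233)),("ring",(293,297.5),(245,116.2)),
 ("c1",(290.5,255),(236,142)),("c2",(247,287.5),(278.5,126.5)),("c3",(296,345.5),(253,93)),("c4",(340,307.5),(213,107)),
 ("amber",(223.5,158.5),(274.5,267)),("white1",(272.5,178),(221,248)),("white2",(283.5,205),(220.5,215)),("white3",(259,228),(252,197.5)),("red",(200.5,224),(309.5,209.5)),("green",(177.5,188),(332.5,254)),("black",(154,156),(362,301))]:
    print(n,tri(a,b).round(4))
s=get_state();print(yaw(s))
E
```

```text
A [ 0.4714 -0.3422  0.0288]
B [ 0.4629 -0.0863  0.0281]
ring [0.5814 0.2117 0.0984]
c1 [0.5209 0.1371 0.0974]
c2 [0.6408 0.1374 0.0984]
c3 [0.641  0.2855 0.0996]
c4 [0.5215 0.285  0.0971]
amber [ 0.4524 -0.199   0.0588]
white1 [ 0.376  -0.0871  0.0278]
white2 [ 0.4112 -0.0033  0.0287]
white3 [0.5019 0.0106 0.0275]
red [ 0.6075 -0.0856  0.0294]
green [ 0.5911 -0.2136  0.0279]
black [ 0.5831 -0.3386  0.0352]
(np.float64(63.37155120948371), array([[ 4.48202803e-01,  8.93931819e-01, -3.87820368e-04],
       [ 8.93931405e-01, -4.48202969e-01, -8.60568266e-04],
       [-9.43111596e-04,  3.90243025e-05, -9.99999555e-01]]))
```

The magazine yaw is about 0°, the platform centre is near (0.581, 0.212), and blue B is nearer. I'll move toward B and check how the rows track.

```bash
python3 -m jog '{"translation":[[-0.52,0.84,0],[-0.52,0.84,0],[-0.52,0.84,0],[-0.52,0.84,0],[-0.52,0.84,0],[-0.52,0.84,0]],"twist":[0,0,0,0,0,0],"hand":[1,1,1,1,1,1]}'
cat > st.py <<'E'
import sys
from h import *
s=get_state();y,M=yaw(s)
print("t",round(s["t"],2),"p",np.round(s["position"],4),"yaw",round(y,2),"tilt",np.round(M[:2,2],4),"F",np.round(s["ft_force"],1),"w",round(s["grip_width"],4),"q",np.round(s["joint_pos"],2))
if len(sys.argv)>3:
    d=np.array([float(v) for v in sys.argv[1:4]])-s["position"]
    print("rows units:",(M.T@d/0.04).round(3), "world d",d.round(4))
E
python3 st.py 0.55 0.2 0.23
```

```text
t: 0.75
position: [0.4258, 0.3992, 0.2282]
tool_rot: [-0.0, 0.848, 0.53, -0.002]
ft_force: [0.4, 1.1, 0.2]
grip_width: 0.0851
t 0.75 p [0.4258 0.3992 0.2282] yaw 63.96 tilt [-0.0036 -0.0019] F [0.4 1.1 0.2] w 0.0851 q [-0.98  0.28  0.14  1.82 -0.05  1.04  0.3 ]
rows units: [-3.11   4.976 -0.046] world d [ 0.1242 -0.1992  0.0018]
```

```bash
python3 -m jog '{"translation":[[-0.6,0.8,0],[-0.6,0.8,0],[-0.6,0.8,0],[-0.6,0.8,0],[-0.6,0.8,0],[-0.7,0.7,0],[-0.8,0.3,0],[-0.9,0.2,0]],"twist":[0,0,0,0,0,0,0,0],"hand":[1,1,1,1,1,1,1,1]}'
python3 st.py 0.463 -0.086 0.2
```

```text
t: 1.55
position: [0.5226, 0.1003, 0.2277]
tool_rot: [0.0, 0.849, 0.529, -0.002]
ft_force: [0.9, 0.1, 0.2]
grip_width: 0.0856
t 1.55 p [0.5226 0.1003 0.2277] yaw 63.86 tilt [-0.0035 -0.0029] F [0.9 0.1 0.2] w 0.0856 q [-0.58  0.2   0.31  1.94 -0.07  1.01  0.87]
rows units: [-4.833  0.716  0.711] world d [-0.0596 -0.1863 -0.0277]
```

```bash
python3 -m jog '{"translation":[[-0.8,0.12,0.12],[-0.8,0.12,0.12],[-0.8,0.12,0.12],[-0.8,0.12,0.12],[-0.8,0.12,0.12],[-0.8,0.12,0.12],[0,0,0],[0,0,0],[0,0,0],[0,0,0],[0,0,0]],"twist":[0,0,0,0,0,0,0.021,0.021,0.021,0.021,0],"hand":[1,1,1,1,1,1,1,1,1,1,1]}'
python3 st.py 0.463 -0.086 0.2
python3 - <<'E'
from h import *
im=capture("wrist"); cv2.imwrite("pics/w1.png",im[:,:,::-1])
E
```

```text
t: 2.65
position: [0.4571, -0.0989, 0.1982]
tool_rot: [0.001, 0.961, 0.276, -0.002]
ft_force: [0.6, 0.6, 0.1]
grip_width: 0.0858
t 2.65 p [ 0.4571 -0.0989  0.1982] yaw 32.06 tilt [-0.0043 -0.0026] F [0.6 0.6 0.1] w 0.0858 q [-0.38  0.12  0.5   2.11 -0.07  0.92  0.71]
rows units: [ 0.296 -0.194 -0.047] world d [0.0059 0.0129 0.0018]
```

View pics/w1.png

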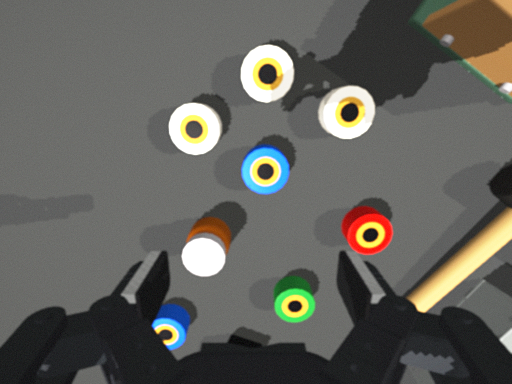

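The wrist view has blue B's top centre at (265.5,171), with the jar at (205,250) and the white pucks at (195,128), (267,72) and (346,111). The jaw axis, image left to right, is clear.

```bash
python3 - <<'E'
from h import *
s=get_state(); pose=(np.array(s["position"]),s["tool_rot"])
for z in (.028,.030): print(ray("wrist",(265.5,171),z,pose).round(4))
print("A",ray("wrist",(165.5,335),.03,pose).round(4))
E
python3 st.py 0.463 -0.086 0.06
```

```text
[ 0.4636 -0.0852  0.028 ]
[ 0.4633 -0.0848  0.03  ]
A [ 0.4729 -0.3421  0.03  ]
t 2.7 p [ 0.4571 -0.0988  0.1982] yaw 32.35 tilt [-0.0043 -0.0026] F [-0.5  0.3 -0. ] w 0.0856 q [-0.38  0.12  0.5   2.11 -0.07  0.92  0.72]
rows units: [ 0.313 -0.191  3.452] world d [ 0.0059  0.0128 -0.1382]
```

```bash
python3 -m jog '{"translation":[[0.16,-0.1,0],[0.16,-0.1,0.8],[0,0,0.8],[0,0,0.8],[0,0,0.8],[0,0,0]],"twist":[0,0,0,0,0,0],"hand":[1,1,1,1,1,1]}' 60 
python3 st.py 0.4632 -0.0855 0.001
```

```text
t: 3.3
position: [0.4666, -0.0815, 0.0671]
tool_rot: [0.001, 0.957, 0.29, 0.0]
ft_force: [0.4, -0.4, 0.5]
grip_width: 0.0855
t 3.3 p [ 0.4666 -0.0815  0.0671] yaw 33.73 tilt [ 0.0005 -0.0009] F [ 0.4 -0.4  0.5] w 0.0855 q [-0.31  0.36  0.41  2.21 -0.24  0.62  0.87]
rows units: [-0.127  0.035  1.654] world d [-0.0034 -0.004  -0.0661]
```

```bash
python3 -m jog '{"translation":[[-0.1,0.03,0],[0,0,0.7],[0,0,0.7],[0,0,0.2]],"twist":[0,0,0,0],"hand":[1,1,1,1]}' 60 
python3 st.py 0.4632 -0.0855 0.001
```

```text
t: 3.7
position: [0.4681, -0.0844, 0.0074]
tool_rot: [0.001, 0.956, 0.293, 0.004]
ft_force: [0.5, -0.5, 0.2]
grip_width: 0.0854
t 3.7 p [ 0.4681 -0.0844  0.0074] yaw 34.11 tilt [0.0081 0.0003] F [ 0.5 -0.5  0.2] w 0.0854 q [-0.24  0.47  0.34  2.23 -0.33  0.48  0.96]
rows units: [-0.117 -0.047  0.16 ] world d [-0.0049 -0.0011 -0.0064]
```

```bash
python3 -m jog '{"translation":[[-0.12,-0.05,0.1],[0,0,0],[0,0,0],[0,0,0],[0,0,0],[0,0,0],[0,0,0],[0,0,0]],"twist":[0,0,0,0,0,0,0,0],"hand":[1,1,0,0,0,0,0,0]}' 60 
python3 st.py 0.4632 -0.0855 0.001
```

```text
t: 4.5
position: [0.4652, -0.0855, 0.0089]
tool_rot: [0.001, 0.956, 0.294, 0.007]
ft_force: [-0.9, 0.1, -4.4]
grip_width: 0.05
t 4.5 p [ 0.4652 -0.0855  0.0089] yaw 34.2 tilt [0.014  0.0016] F [-0.9  0.1 -4.4] w 0.05 q [-0.23  0.46  0.33  2.24 -0.33  0.47  0.96]
rows units: [-0.043 -0.03   0.196] world d [-0.002   0.     -0.0079]
```

```bash
python3 - <<'E'
from h import *
a=capture("scene")[140:260,190:320,::-1];b=capture("side")[180:300,190:320,::-1]
w=capture("wrist")[:,:,::-1]
cv2.imwrite("pics/g1.png",np.hstack([cv2.resize(x,None,fx=3,fy=3,interpolation=2) for x in (a,b)]))
cv2.imwrite("pics/g1w.png",w)
E
python3 st.py
```

```text
t 4.65 p [ 0.4652 -0.0856  0.0088] yaw 34.19 tilt [0.0139 0.0015] F [-0.2  0.  -4.4] w 0.05 q [-0.23  0.46  0.33  2.24 -0.33  0.47  0.96]
```

View pics/g1.png

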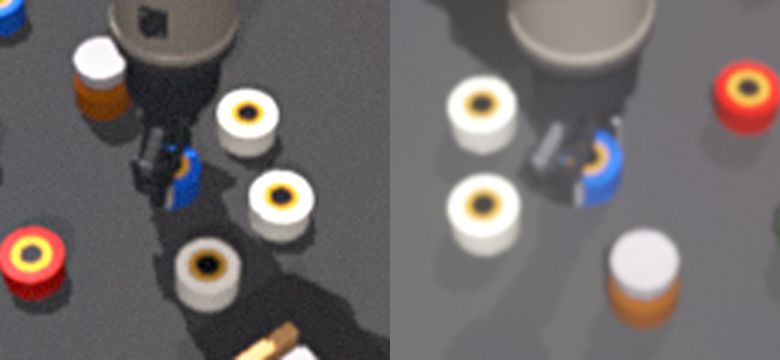

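View pics/g1w.png

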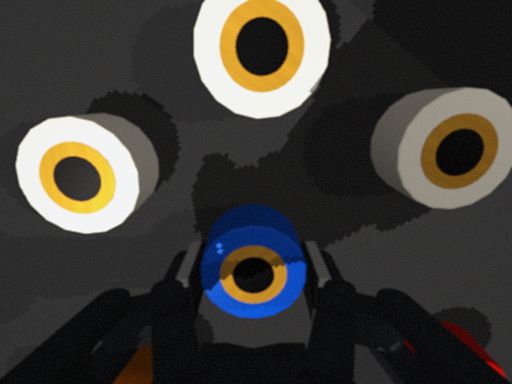

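The puck is gripped: it sits between the pads in the wrist view, with its top at (253,270). I'll lift it and check the weight.

```bash
python3 -m jog '{"translation":[[0,0,-0.5],[0,0,-0.9],[0,0,-0.9],[0,0,-0.9],[0,0,-0.9],[0,0,0]],"twist":[0,0,0,0,0,0],"hand":[0,0,0,0,0,0]}' 80 
python3 st.py 0.5814 0.2117 0.17
```

```text
t: 5.25
position: [0.461, -0.0866, 0.177]
tool_rot: [0.001, 0.956, 0.293, 0.004]
ft_force: [-0.5, -0.7, -4.8]
grip_width: 0.0497
t 5.25 p [ 0.461  -0.0866  0.177 ] yaw 34.1 tilt [0.008  0.0004] F [-0.5 -0.7 -4.8] w 0.0497 q [-0.41  0.15  0.5   2.14 -0.1   0.86  0.75]
rows units: [ 6.671 -4.488  0.201] world d [ 0.1204  0.2983 -0.007 ]
```

```bash
python3 -m jog '{"translation":[[0.4,-0.25,0],[0.67,-0.45,0],[0.67,-0.45,0],[0.67,-0.45,0],[0.67,-0.45,0],[0.67,-0.45,0],[0.67,-0.45,0],[0.67,-0.45,0],[0.67,-0.45,0],[0.4,-0.25,0],[0,0,0]],"twist":[0,0,0,0,0,0,0,0,0,0,0],"hand":[0,0,0,0,0,0,0,0,0,0,0]}' 80 
python3 st.py 0.5814 0.2117 0.14
python3 - <<'E'
from h import *
w=capture("wrist")[:,:,::-1]; cv2.imwrite("pics/w2.png",w)
a=capture("scene")[220:370,220:370,::-1];b=capture("side")[70:180,190:300,::-1]
cv2.imwrite("pics/g2.png",np.hstack([cv2.resize(a,(390,390),interpolation=2),cv2.resize(b,(390,390),interpolation=2)]))
E
```

```text
t: 6.35
position: [0.5725, 0.1972, 0.1675]
tool_rot: [0.0, 0.956, 0.292, -0.001]
ft_force: [-0.3, 0.8, -4.1]
grip_width: 0.0492
t 6.35 p [0.5725 0.1972 0.1675] yaw 33.96 tilt [-0.0015 -0.0009] F [-0.3  0.8 -4.1] w 0.0492 q [-0.71  0.39  0.35  1.84 -0.17  0.94  0.31]
rows units: [ 0.389 -0.176  0.687] world d [ 0.0089  0.0145 -0.0275]
```

View pics/w2.png

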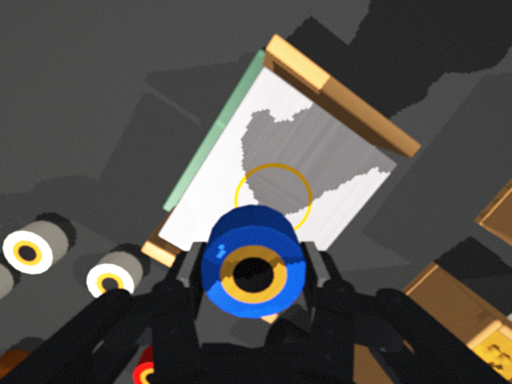

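View pics/g2.png

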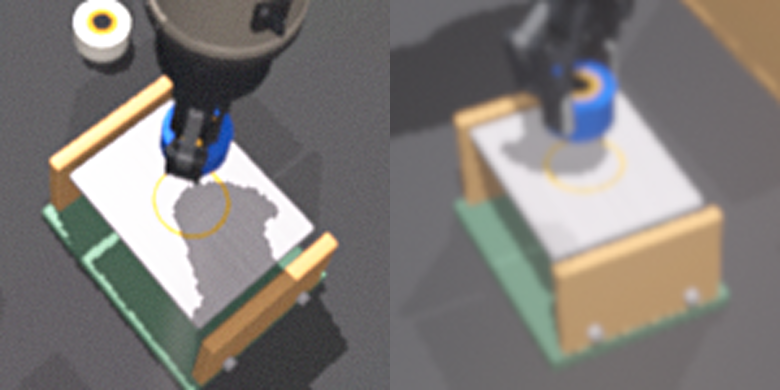

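In the wrist view the ring centre is at about (273.5,199) and the held puck's top centre at (253,273). The puck clears both cheeks.

```bash
python3 - <<'E'
from h import *
p=np.array([.5725,.1972,.1675]);s=get_state();q=s["tool_rot"]
im=cv2.imread("pics/w2.png");hsv=cv2.cvtColor(im,cv2.COLOR_BGR2HSV)
m=cv2.inRange(hsv,(18,110,100),(32,255,255)); ys,xs=np.nonzero(m); k=(ys<235)&(ys>155)&(xs>225)&(xs<320)
pts=np.c_[xs[k],ys[k]].astype(np.float32); e=cv2.fitEllipse(pts); print(len(pts),e)
for z in (.1,): print("ring",ray("wrist",e[0],z,(s["position"],q)).round(4))
# puck top blue outline
b=cv2.inRange(hsv,(100,120,30),(125,255,255)); ys,xs=np.nonzero(b); print("blue",xs.min(),xs.max(),ys.min(),ys.max())
H=np.array(camera_model("wrist")["hand_eye"]);K=np.array(camera_model("wrist")["mtx"])
th=np.linspace(0,2*np.pi,72)
def prj(P):
    c=np.linalg.inv(H)@np.r_[P,1]; u=K@c[:3]; return u[:2]/u[2]
for top in (-.012,-.016,-.020,-.024):
  for y0 in (-.001,.001):
    o=np.array([prj((.026*np.cos(t),y0+.026*np.sin(t),top)) for t in th]); u=np.array([prj((.026*np.cos(t),y0+.026*np.sin(t),top+.03)) for t in th])
    print(top,y0,"top x",o[:,0].min().round(1),o[:,0].max().round(1),"y",o[:,1].min().round(1),o[:,1].max().round(1),"bottom ymin",u[:,1].min().round(1),"c",prj((0,y0,top)).round(1))
E
python3 st.py 0.5814 0.2117 0.125
```

```text
562 ((272.6860046386719, 200.15391540527344), (70.79961395263672, 74.84343719482422), 77.94171142578125)
ring [0.5792 0.209  0.1   ]
blue 200 306 205 318
-0.012 -0.001 top x 202.1 304.7 y 217.8 308.1 bottom ymin 198.2 c [253.4 265.4]
-0.012 0.001 top x 202.3 304.5 y 221.7 311.2 bottom ymin 201.5 c [253.4 268.9]
-0.016 -0.001 top x 200.8 306.1 y 221.1 313.2 bottom ymin 200.4 c [253.5 269.7]
-0.016 0.001 top x 201.0 305.9 y 225.0 316.4 bottom ymin 203.8 c [253.5 273.2]
-0.02 -0.001 top x 199.4 307.6 y 224.5 318.7 bottom ymin 202.7 c [253.5 274.3]
-0.02 0.001 top x 199.6 307.3 y 228.6 321.9 bottom ymin 206.2 c [253.5 277.9]
-0.024 -0.001 top x 197.9 309.1 y 228.1 324.4 bottom ymin 205.2 c [253.5 279.1]
-0.024 0.001 top x 198.1 308.9 y 232.3 327.7 bottom ymin 208.7 c [253.5 282.8]
t 6.5 p [0.5719 0.1936 0.1682] yaw 33.75 tilt [-0.0016 -0.0017] F [ 0.3 -0.2 -4.9] w 0.0494 q [-0.71  0.39  0.36  1.85 -0.16  0.94  0.31]
rows units: [ 0.451 -0.246  1.078] world d [ 0.0095  0.0181 -0.0432]
```

Run:
```python
import cv2
im=cv2.imread("pics/w2.png")[190:330,180:330]; cv2.imwrite("pics/w2c.png",cv2.resize(im,None,fx=4,fy=4,interpolation=2))
```

```text
(no output)
```

View pics/w2c.png

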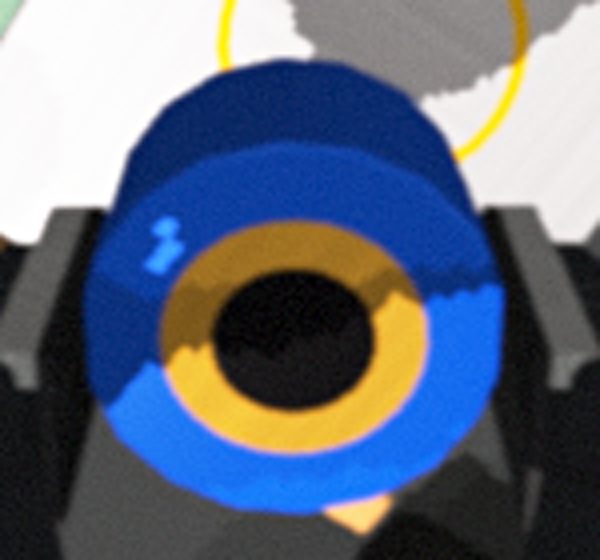

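```bash
python3 -m jog '{"translation":[[0.22,-0.12,0.4],[0.22,-0.12,0.4],[0,0,0.1],[0,0,0]],"twist":[0,0,0,0],"hand":[0,0,0,0]}' 80 
python3 st.py 0.581 0.2115 0.1125
python3 - <<'E'
from h import *
w=capture("wrist")[:,:,::-1]; cv2.imwrite("pics/w3.png",w)
E
python3 st.py 0.581 0.2115 0.1125
```

```text
t: 6.9
position: [0.5813, 0.2071, 0.1307]
tool_rot: [0.001, 0.958, 0.288, -0.001]
ft_force: [0.2, 0.5, -4.8]
grip_width: 0.0494
t 6.9 p [0.5813 0.2071 0.1307] yaw 33.43 tilt [-0.0018 -0.0027] F [ 0.2  0.5 -4.8] w 0.0494 q [-0.71  0.46  0.34  1.84 -0.19  0.88  0.31]
rows units: [ 0.056 -0.098  0.456] world d [-0.0003  0.0044 -0.0182]
t 6.95 p [0.5814 0.2072 0.131 ] yaw 33.44 tilt [-0.0016 -0.0024] F [-0.8 -0.4 -4.3] w 0.0494 q [-0.71  0.46  0.34  1.84 -0.19  0.88  0.31]
rows units: [ 0.053 -0.096  0.463] world d [-0.0004  0.0043 -0.0185]
```

View pics/w3.png

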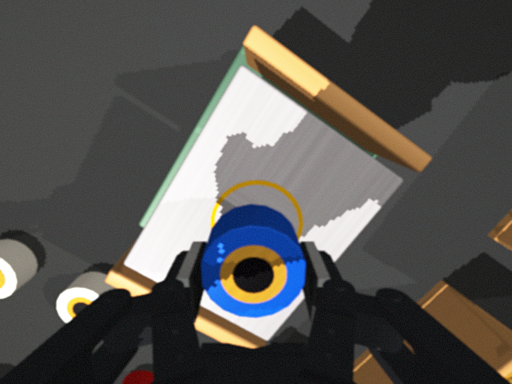

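The ring now shows behind the puck, spanning about (212–302) in column with its top at row 181. I'll fit a circle to it.

```bash
cat > ring.py <<'E'
import sys
from h import *
from scipy.optimize import least_squares
s=get_state(); im=cv2.imread(sys.argv[1]);z=float(sys.argv[2])
hsv=cv2.cvtColor(im,cv2.COLOR_BGR2HSV)
m=cv2.inRange(hsv,(18,110,80),(32,255,255)); ys,xs=np.nonzero(m); k=(ys<225)&(ys>172)&(xs>200)&(xs<312)
W=np.array([ray("wrist",(x,y),z,(s["position"],s["tool_rot"]))[:2] for x,y in zip(xs[k],ys[k])])
r=least_squares(lambda c:np.hypot(W[:,0]-c[0],W[:,1]-c[1])-c[2],[.58,.21,.03],loss="soft_l1",f_scale=.001)
print(len(W),"ring c,r",r.x.round(4)," tcp",np.round(s["position"],4))
E
python3 ring.py pics/w3.png 0.1
```

```text
634 ring c,r [0.5802 0.2122 0.0283]  tcp [0.5814 0.2072 0.131 ]
```

```bash
python3 -m jog '{"translation":[[0.05,-0.13,0],[0,0,0.25],[0,0,0.1]],"twist":[0,0,0],"hand":[0,0,0]}' 80 
python3 st.py 0.580 0.2125 0.1125
```

```text
t: 7.25
position: [0.5807, 0.2125, 0.1179]
tool_rot: [0.001, 0.958, 0.287, 0.0]
ft_force: [-0.4, -0.4, -4.3]
grip_width: 0.0493
t 7.25 p [0.5807 0.2125 0.1179] yaw 33.39 tilt [ 0.0005 -0.0012] F [-0.4 -0.4 -4.3] w 0.0493 q [-0.71  0.47  0.33  1.85 -0.2   0.85  0.3 ]
rows units: [-0.014 -0.009  0.135] world d [-0.0007 -0.     -0.0054]
```

Well centred. I'll go down to contact in small steps while watching the force.

```bash
python3 -m jog '{"translation":[[-0.01,0,0.1],[0,0,0.1],[0,0,0.1]],"twist":[0,0,0],"hand":[0,0,0]}' 80 
python3 st.py 0.580 0.2125 0.0825;python3 -m jog '{"translation":[[0,0,0.15],[0,0,0.15]],"twist":[0,0],"hand":[0,0]}' 80 
python3 st.py 0.580 0.2125 0.0825
```

```text
t: 7.55
position: [0.5803, 0.2123, 0.1051]
tool_rot: [0.001, 0.958, 0.287, 0.0]
ft_force: [-3.1, -0.4, 2.3]
grip_width: 0.0497
t 7.55 p [0.5803 0.2123 0.1051] yaw 33.39 tilt [ 0.0006 -0.001 ] F [-3.1 -0.4  2.3] w 0.0497 q [-0.71  0.49  0.33  1.86 -0.21  0.83  0.31]
rows units: [-0.003 -0.01   0.566] world d [-0.0003  0.0002 -0.0226]
t: 7.75
position: [0.5804, 0.2123, 0.093]
tool_rot: [0.0, 0.958, 0.287, 0.0]
ft_force: [-3.2, -0.8, 3.1]
grip_width: 0.0497
t 7.75 p [0.5804 0.2123 0.093 ] yaw 33.39 tilt [ 0.001  -0.0005] F [-3.2 -0.8  3.1] w 0.0497 q [-0.7   0.5   0.32  1.87 -0.21  0.8   0.31]
rows units: [-0.006 -0.009  0.262] world d [-0.0004  0.0002 -0.0105]
```

```bash
python3 -m jog '{"translation":[[0,0,0.12],[0,0,0.1]],"twist":[0,0],"hand":[0,0]}' 80 
python3 st.py 0.580 0.2125 0.0825
python3 - <<'E'
from h import *
a=capture("scene")[220:370,220:370,::-1];b=capture("side")[70:180,190:300,::-1]
cv2.imwrite("pics/g3.png",np.hstack([cv2.resize(a,(390,390),interpolation=2),cv2.resize(b,(390,390),interpolation=2)]))
E
```

```text
t: 7.95
position: [0.5804, 0.2123, 0.0834]
tool_rot: [0.0, 0.958, 0.287, 0.0]
ft_force: [-3.7, -0.3, 4.8]
grip_width: 0.0495
t 7.95 p [0.5804 0.2123 0.0834] yaw 33.39 tilt [ 0.0009 -0.0004] F [-3.7 -0.3  4.8] w 0.0495 q [-0.7   0.52  0.32  1.87 -0.22  0.79  0.32]
rows units: [-0.006 -0.009  0.023] world d [-0.0004  0.0002 -0.0009]
```

View pics/g3.png

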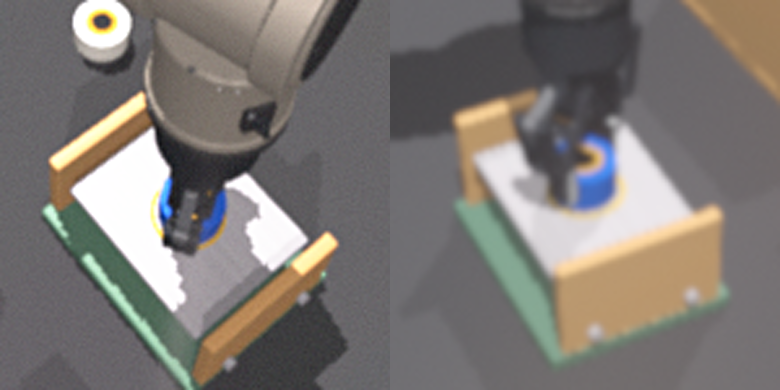

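```bash
python3 -m jog '{"translation":[[0,0,0.1],[0,0,0.05],[0,0,0],[0,0,0],[0,0,0],[0,0,0],[0,0,0]],"twist":[0,0,0,0,0,0,0],"hand":[0,0,1,1,1,1,1]}' 80 
python3 st.py 0.580 0.2125 0.0825
```

```text
t: 8.75
position: [0.5814, 0.2124, 0.0772]
tool_rot: [0.001, 0.958, 0.287, 0.001]
ft_force: [0.6, 0.4, 0.0]
grip_width: 0.0849
t 8.75 p [0.5814 0.2124 0.0772] yaw 33.38 tilt [ 0.0026 -0.0003] F [0.6 0.4 0. ] w 0.0849 q [-0.69  0.53  0.31  1.87 -0.22  0.77  0.32]
rows units: [-0.028 -0.022 -0.132] world d [-0.0014  0.0001  0.0053]
```

Released with zero residual force. I'll raise and head for the other blue puck.

```bash
python3 -m jog '{"translation":[[0,0,-0.5],[0,0,-0.9],[0,0,-0.9],[0,0,-0.8]],"twist":[0,0,0,0],"hand":[1,1,1,1]}'
python3 st.py 0.48 -0.335 0.18
```

```text
t: 9.15
position: [0.5787, 0.2113, 0.2005]
tool_rot: [0.002, 0.958, 0.287, -0.003]
ft_force: [-0.0, 0.5, -0.1]
grip_width: 0.0856
t 9.15 p [0.5787 0.2113 0.2005] yaw 33.37 tilt [-0.0047 -0.0048] F [-0.   0.5 -0.1] w 0.0856 q [-0.74  0.38  0.37  1.79 -0.15  1.01  0.27]
rows units: [-9.568 10.049  0.59 ] world d [-0.0987 -0.5463 -0.0205]
```

```bash
python3 -m jog '{"translation":[[-0.64,0.67,0.03],[-0.64,0.67,0.03],[-0.64,0.67,0.03],[-0.64,0.67,0.03],[-0.64,0.67,0.03],[-0.64,0.67,0.03],[-0.64,0.67,0.03],[-0.64,0.67,0.03],[-0.64,0.67,0.03],[-0.64,0.67,0.03],[-0.64,0.67,0.03],[-0.64,0.67,0.03],[-0.64,0.67,0.03],[-0.4,0.5,0.03],[0,0,0]],"twist":[0,0,0,0,0,0,0,0,0,0,0,0,0,0,0],"hand":[1,1,1,1,1,1,1,1,1,1,1,1,1,1,1]}'
python3 - <<'E'
from h import *
s=get_state()
w=capture("wrist")[:,:,::-1]; cv2.imwrite("pics/w4.png",w)
A=capture("scene");B=capture("side"); cv2.imwrite("pics/sc4.png",A[:,:,::-1]);cv2.imwrite("pics/si4.png",B[:,:,::-1])
a=A[240:370,230:360,::-1];b=B[80:180,200:300,::-1]
cv2.imwrite("pics/g4.png",np.hstack([cv2.resize(a,(390,390),interpolation=2),cv2.resize(b,(390,390),interpolation=2)]))
E
python3 st.py 0.4725 -0.342 0.02
```

```text
t: 10.65
position: [0.4899, -0.3056, 0.1909]
tool_rot: [0.001, 0.957, 0.289, 0.005]
ft_force: [0.6, 0.2, -0.1]
grip_width: 0.0854
t 10.8 p [ 0.4912 -0.3014  0.1907] yaw 33.84 tilt [0.0103 0.0023] F [-0.3  0.3 -0.2] w 0.0854 q [-0.01  0.34  0.56  1.9  -0.23  0.95  1.25]
rows units: [-0.996  0.566  4.259] world d [-0.0187 -0.0406 -0.1707]
```

View pics/w4.png

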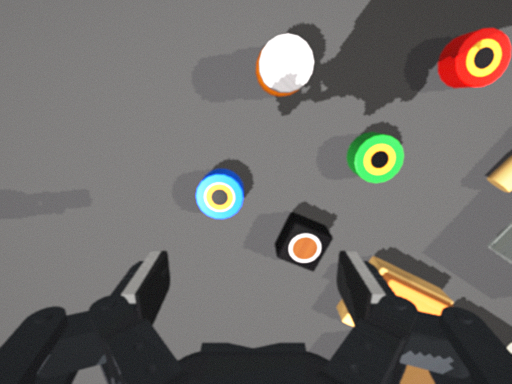

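View pics/g4.png

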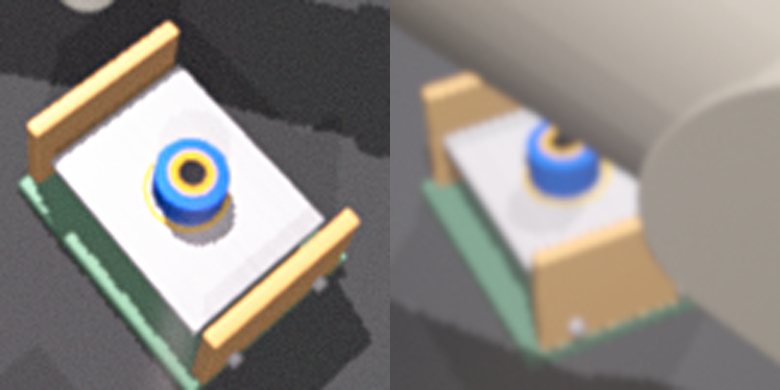

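Scene shows the first puck upright in the magazine, with its top centre at about (293.3,297.6). That is where the ring projected at z = 0.1, so it is centred and its top is level with the cheeks. Side shows its top at about (244,116), which agrees. In the wrist view puck A is at (220,195), with the black block at (305,245).

Run:
```python
from h import *
s=get_state()
print("A",ray("wrist",(220,195),.03,(np.array([.4900,-.305,.1909]),s["tool_rot"])).round(4))
print("first puck",tri((293.3,297.6),(244.1,115.9)).round(4), ray("scene",(293.3,297.6),.1).round(4))
```

```text
A [ 0.4709 -0.3384  0.03  ]
first puck [0.5803 0.2128 0.0988] [0.5818 0.2126 0.1   ]
```

```bash
python3 -m jog '{"translation":[[-0.5,0.28,0.3],[-0.5,0.28,0.8],[0,0,0.8],[0,0,0.4],[0,0,0]],"twist":[0,0,0,0,0],"hand":[1,1,1,1,1]}'
python3 st.py 0.472 -0.342 0.005
```

```text
t: 11.3
position: [0.4757, -0.3358, 0.0966]
tool_rot: [0.0, 0.955, 0.296, 0.008]
ft_force: [0.1, -0.5, 0.9]
grip_width: 0.0855
t 11.3 p [ 0.4757 -0.3358  0.0966] yaw 34.48 tilt [0.0145 0.0044] F [ 0.1 -0.5  0.9] w 0.0855 q [ 0.12  0.47  0.51  1.96 -0.34  0.78  1.42]
rows units: [-0.198  0.065  2.289] world d [-0.0037 -0.0062 -0.0916]
```

```bash
python3 -m jog '{"translation":[[-0.18,0.05,0.5],[0,0,0.7],[0,0,0.7],[0,0,0]],"twist":[0,0,0,0],"hand":[1,1,1,1]}'
python3 st.py 0.4715 -0.341 0.005
```

```text
t: 11.7
position: [0.4769, -0.3372, 0.0224]
tool_rot: [0.001, 0.954, 0.3, 0.01]
ft_force: [-0.8, 0.8, -0.2]
grip_width: 0.0854
t 11.7 p [ 0.4769 -0.3372  0.0224] yaw 34.91 tilt [0.0195 0.0048] F [-0.8  0.8 -0.2] w 0.0854 q [ 0.18  0.58  0.43  1.99 -0.42  0.64  1.5 ]
rows units: [-0.172 -0.003  0.432] world d [-0.0054 -0.0038 -0.0174]
```

```bash
python3 -m jog '{"translation":[[-0.17,0,0.35],[-0.05,0,0.2],[0,0,0.05]],"twist":[0,0,0],"hand":[1,1,1]}'
python3 st.py 0.4715 -0.341 0.005
python3 - <<'E'
from h import *
w=capture("wrist")[:,:,::-1]; cv2.imwrite("pics/w5.png",w)
E
```

```text
t: 12.0
position: [0.4724, -0.3421, 0.0006]
tool_rot: [0.002, 0.954, 0.301, 0.012]
ft_force: [-0.1, -1.3, 1.4]
grip_width: 0.0855
t 12.0 p [ 0.4724 -0.3421  0.0006] yaw 35.05 tilt [0.0234 0.0036] F [-0.1 -1.3  1.4] w 0.0855 q [ 0.21  0.61  0.4   2.   -0.44  0.59  1.53]
rows units: [-0.    -0.033 -0.109] world d [-0.0009  0.0011  0.0044]
```

View pics/w5.png

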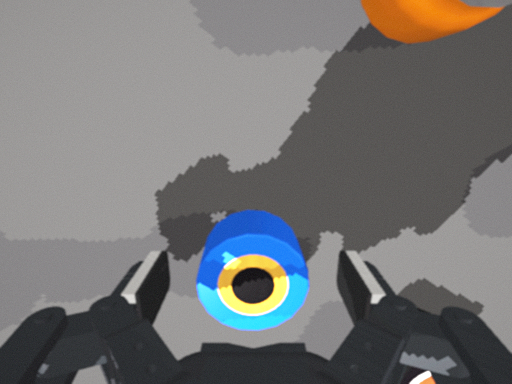

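Puck A is centred between the jaws at (253,285). I'll raise 5 mm and grip.

```bash
python3 -m jog '{"translation":[[0,0,-0.12],[0,0,0],[0,0,0],[0,0,0],[0,0,0],[0,0,0],[0,0,0]],"twist":[0,0,0,0,0,0,0],"hand":[1,0,0,0,0,0,0]}' 80
python3 st.py 0.4715 -0.341 0.18
python3 -m jog '{"translation":[[0,0,-0.3],[0,0,-0.8],[0,0,-0.9],[0,0,-0.9],[0,0,-0.9],[0,0,-0.4]],"twist":[0,0,0,0,0,0],"hand":[0,0,0,0,0,0]}' 80
python3 st.py 0.58 0.2125 0.2
```

```text
t: 12.75
position: [0.4732, -0.3423, 0.0085]
tool_rot: [0.002, 0.954, 0.301, 0.013]
ft_force: [0.3, 0.3, -1.7]
grip_width: 0.0494
t 12.75 p [ 0.4732 -0.3423  0.0085] yaw 35.05 tilt [0.0258 0.0031] F [ 0.3  0.3 -1.7] w 0.0494 q [ 0.21  0.6   0.41  2.   -0.44  0.61  1.53]
rows units: [ 0.083  0.    -4.287] world d [-0.0017  0.0013  0.1715]
t: 13.35
position: [0.4658, -0.3422, 0.1825]
tool_rot: [0.0, 0.954, 0.3, 0.01]
ft_force: [0.3, -0.7, -4.4]
grip_width: 0.0492
t 13.35 p [ 0.4658 -0.3422  0.1825] yaw 34.94 tilt [0.0188 0.0059] F [ 0.3 -0.7 -4.4] w 0.0492 q [ 0.07  0.35  0.57  1.91 -0.25  0.93  1.38]
rows units: [10.288 -9.731 -0.303] world d [0.1142 0.5547 0.0175]
```

```bash
python3 -m jog '{"translation":[[0.4,-0.38,-0.02],[0.64,-0.61,-0.02],[0.64,-0.61,-0.02],[0.64,-0.61,-0.02],[0.64,-0.61,-0.02],[0.64,-0.61,-0.02],[0.64,-0.61,-0.02],[0.64,-0.61,-0.02],[0.64,-0.61,-0.02],[0.64,-0.61,-0.02],[0.64,-0.61,-0.02],[0.64,-0.61,-0.02],[0.64,-0.61,-0.02],[0.64,-0.61,-0.02],[0.64,-0.61,-0.02],[0.4,-0.38,0],[0,0,0]],"twist":[0,0,0,0,0,0,0,0,0,0,0,0,0,0,0,0,0],"hand":[0,0,0,0,0,0,0,0,0,0,0,0,0,0,0,0,0]}' 80
python3 st.py 0.58 0.2125 0.16
```

```text
t: 15.05
position: [0.5745, 0.2017, 0.2148]
tool_rot: [0.003, 0.955, 0.295, 0.014]
ft_force: [0.2, 0.0, -3.5]
grip_width: 0.0497
t 15.05 p [0.5745 0.2017 0.2148] yaw 34.3 tilt [0.0285 0.0031] F [ 0.2  0.  -3.5] w 0.0497 q [-0.74  0.33  0.36  1.81 -0.13  0.99  0.27]
rows units: [ 0.232 -0.163  1.375] world d [ 0.0055  0.0108 -0.0548]
```

```bash
python3 -m jog '{"translation":[[0.12,-0.08,0.3],[0.11,-0.08,0.4],[0,0,0.4],[0,0,0.2],[0,0,0]],"twist":[0,0,0,0,0],"hand":[0,0,0,0,0]}' 80
python3 st.py 0.58 0.2125 0.14
python3 - <<'E'
from h import *
w=capture("wrist")[:,:,::-1]; cv2.imwrite("pics/w6.png",w)
A=capture("scene");B=capture("side"); cv2.imwrite("pics/sc6.png",A[:,:,::-1]);cv2.imwrite("pics/si6.png",B[:,:,::-1])
a=A[220:350,230:360,::-1];b=B[70:170,195:295,::-1]
cv2.imwrite("pics/g6.png",np.hstack([cv2.resize(a,(390,390),interpolation=2),cv2.resize(b,(390,390),interpolation=2)]))
E
python3 st.py 0.58 0.2125 0.14
```

```text
t: 15.55
position: [0.5793, 0.2102, 0.1585]
tool_rot: [0.004, 0.956, 0.293, 0.013]
ft_force: [-0.7, -0.3, -4.0]
grip_width: 0.0495
t 15.55 p [0.5793 0.2102 0.1585] yaw 34.14 tilt [0.0271 0.0009] F [-0.7 -0.3 -4. ] w 0.0495 q [-0.73  0.41  0.34  1.85 -0.16  0.89  0.28]
rows units: [ 0.035 -0.045  0.463] world d [ 0.0007  0.0023 -0.0185]
t 15.7 p [0.5802 0.2107 0.1604] yaw 34.15 tilt [0.0293 0.0022] F [-0.6 -0.7 -4.8] w 0.0494 q [-0.73  0.4   0.34  1.84 -0.16  0.89  0.28]
rows units: [ 0.008 -0.047  0.511] world d [-0.0002  0.0018 -0.0204]
```

View pics/w6.png

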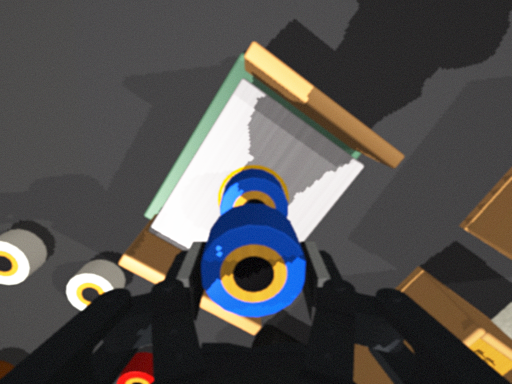

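View pics/g6.png

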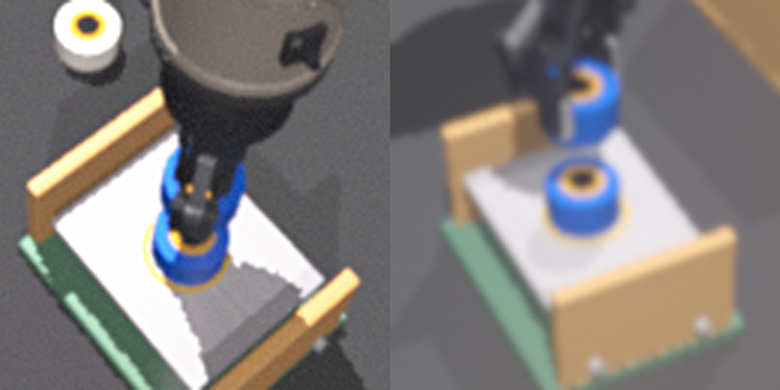

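The first puck is unchanged and level, with its top at side ≈ (244.5,116). The held puck hangs above it, lined up in column (253–254) in the wrist view. I'll refine the fit with an enlarged crop overlaid with the predicted circle.

Run:
```python
from h import *
s=get_state(); q=s["tool_rot"];R=Rn.from_quat([q[1],q[2],q[3],q[0]]).as_matrix();p=np.array(s["position"])
m=camera_model("wrist");H=np.array(m["hand_eye"]);K=np.array(m["mtx"]);T=np.eye(4);T[:3,:3]=R;T[:3,3]=p
V=np.linalg.inv(T@H)
im=cv2.imread("pics/w6.png"); big=cv2.resize(im[140:330,170:340],None,fx=3,fy=3,interpolation=2)
th=np.linspace(0,2*np.pi,60)
def dr(big,V,K,c,r,z,col,x0,y0,f):
    P=[V[:3]@np.r_[c[0]+r*np.cos(t),c[1]+r*np.sin(t),z,1] for t in th]; uv=np.array([(K@a)[:2]/a[2] for a in P])
    for u in uv: cv2.circle(big,(int((u[0]-x0+.5)*f),int((u[1]-y0+.5)*f)),1,col,-1)
dr(big,V,K,(.581,.2122),.026,.1,(0,0,255),170,140,3)
dr(big,V,K,(.581,.2122),.026,.07,(0,255,0),170,140,3)
m2=camera_model("side");V2=np.eye(4);V2[:3,:3]=m2["R"];V2[:3,3]=m2["t"]
si=cv2.imread("pics/si6.png"); b2=cv2.resize(si[60:155,205:285],None,fx=6,fy=6,interpolation=2)
K2=np.array(m2["mtx"])
dr(b2,V2,K2,(.581,.2122),.026,.1,(0,0,255),205,60,6)
dr(b2,V2,K2,(.581,.2122),.026,.07,(0,255,0),205,60,6)
c=p+R@np.array([0,.0005,0])
dr(b2,V2,K2,c,.026,p[2]+.017,(0,255,255),205,60,6)
dr(b2,V2,K2,c,.026,p[2]-.013,(0,255,0),205,60,6)
h=max(big.shape[0],b2.shape[0]); f=lambda x:cv2.copyMakeBorder(x,0,h-x.shape[0],0,0,cv2.BORDER_CONSTANT)
o=np.hstack([f(big),f(b2)]);print(o.shape); o=o if o.shape[1]<=800 else cv2.resize(o,(800,int(o.shape[0]*800/o.shape[1]))); cv2.imwrite("pics/o6.png",o)
```

```text
(570, 990, 3)
```

View pics/o6.png

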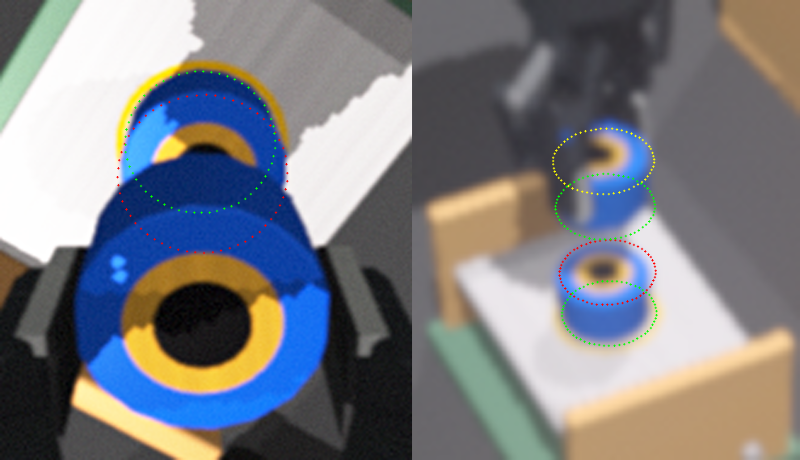

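Overlay and images agree to about 1 mm, so I'll aim for TCP xy ≈ (0.5805, 0.2127), the same as at the first release. Descending.

```bash
python3 -m jog '{"translation":[[0.02,-0.04,0.3],[0,0,0.3],[0,0,0.25],[0,0,0.15]],"twist":[0,0,0,0],"hand":[0,0,0,0]}' 80
python3 st.py 0.5805 0.2127 0.1125
```

```text
t: 16.1
position: [0.5823, 0.2132, 0.1193]
tool_rot: [0.003, 0.956, 0.293, 0.016]
ft_force: [-0.4, -0.9, -4.8]
grip_width: 0.0493
t 16.1 p [0.5823 0.2132 0.1193] yaw 34.14 tilt [0.0325 0.0043] F [-0.4 -0.9 -4.8] w 0.0493 q [-0.71  0.46  0.33  1.87 -0.18  0.81  0.3 ]
rows units: [-0.049 -0.019  0.168] world d [-0.0018 -0.0005 -0.0068]
```

```bash
python3 -m jog '{"translation":[[-0.05,-0.02,0],[0,0,0]],"twist":[0,0],"hand":[0,0]}' 80
python3 - <<'E'
from h import *
w=capture("wrist")[:,:,::-1]; 
B=capture("side")[60:155,205:285,::-1]
o=np.hstack([cv2.resize(w[140:330,160:350],(400,400),interpolation=2),cv2.resize(B,(337,400),interpolation=2)]);cv2.imwrite("pics/o7.png",o)
E
python3 st.py 0.5805 0.2127 0.1125
```

```text
t: 16.3
position: [0.5795, 0.2123, 0.1176]
tool_rot: [0.003, 0.956, 0.293, 0.015]
ft_force: [-0.6, -0.1, -3.7]
grip_width: 0.0494
t 16.4 p [0.5798 0.2124 0.118 ] yaw 34.13 tilt [0.0312 0.0034] F [ 0.1  0.  -4.3] w 0.0495 q [-0.71  0.46  0.33  1.88 -0.18  0.81  0.3 ]
rows units: [0.015 0.001 0.139] world d [ 0.0007  0.0003 -0.0055]
```

View pics/o7.png

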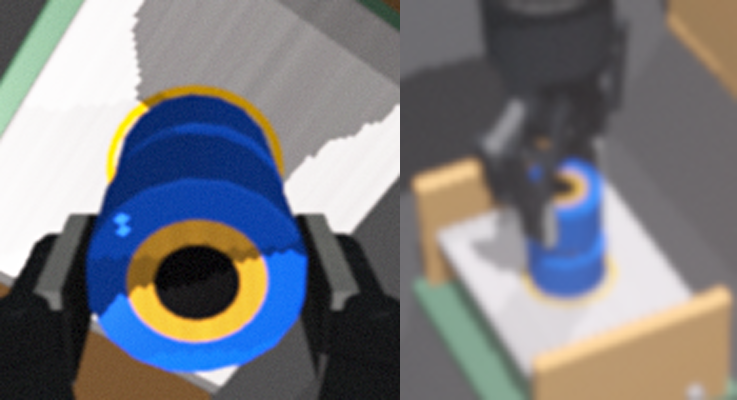

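The upper puck hangs just above the lower one and is aligned in both views. Stacking and pressing slowly.

```bash
python3 -m jog '{"translation":[[0.01,0,0.08],[0,0,0.08],[0,0,0.08],[0,0,0.08]],"twist":[0,0,0,0],"hand":[0,0,0,0]}' 80
python3 st.py 0.5805 0.2127 0.0825
```

```text
t: 16.8
position: [0.5814, 0.2131, 0.1058]
tool_rot: [0.003, 0.956, 0.293, 0.017]
ft_force: [-2.1, -0.5, 1.0]
grip_width: 0.0495
t 16.8 p [0.5814 0.2131 0.1058] yaw 34.14 tilt [0.0332 0.0047] F [-2.1 -0.5  1. ] w 0.0495 q [-0.71  0.47  0.32  1.88 -0.19  0.78  0.31]
rows units: [-0.041 -0.012  0.582] world d [-0.0009 -0.0004 -0.0233]
```

```bash
python3 -m jog '{"translation":[[-0.005,-0.002,0.12],[-0.005,-0.002,0.12],[-0.005,-0.002,0.12]],"twist":[0,0,0],"hand":[0,0,0]}' 80
python3 st.py 0.5805 0.2127 0.0825
python3 - <<'E'
from h import *
B=capture("side")[60:155,205:285,::-1]; A=capture("scene")[220:350,230:360,::-1]
o=np.hstack([cv2.resize(A,(400,400),interpolation=2),cv2.resize(B,(337,400),interpolation=2)]);cv2.imwrite("pics/o8.png",o)
E
```

```text
t: 17.1
position: [0.5814, 0.2132, 0.0909]
tool_rot: [0.002, 0.956, 0.293, 0.017]
ft_force: [-2.0, -0.1, 1.9]
grip_width: 0.0497
t 17.1 p [0.5814 0.2132 0.0909] yaw 34.14 tilt [0.0336 0.0052] F [-2.  -0.1  1.9] w 0.0497 q [-0.7   0.49  0.31  1.89 -0.2   0.76  0.31]
rows units: [-0.032 -0.006  0.209] world d [-0.0009 -0.0005 -0.0084]
```

View pics/o8.png

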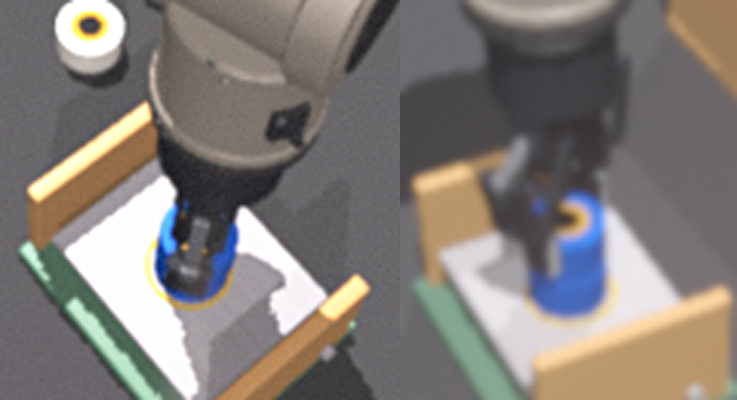

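The pile is sinking squarely and is concentric with the ring. On to the stop.

```bash
python3 -m jog '{"translation":[[-0.005,-0.002,0.12],[-0.005,-0.002,0.12]],"twist":[0,0],"hand":[0,0]}' 80
python3 st.py 0.5805 0.2127 0.0825
python3 -m jog '{"translation":[[-0.003,0,0.06]],"twist":[0],"hand":[0]}' 80
python3 st.py
python3 -m jog '{"translation":[[-0.003,0,0.06]],"twist":[0],"hand":[0]}' 80
python3 st.py
```

```text
t: 17.4
position: [0.5815, 0.2131, 0.0809]
tool_rot: [0.002, 0.956, 0.293, 0.017]
ft_force: [-2.4, -1.3, 3.9]
grip_width: 0.0496
t 17.4 p [0.5815 0.2131 0.0809] yaw 34.13 tilt [0.0339 0.0052] F [-2.4 -1.3  3.9] w 0.0496 q [-0.7   0.51  0.31  1.9  -0.21  0.74  0.32]
rows units: [-0.026 -0.004 -0.042] world d [-0.001  -0.0004  0.0016]
t: 17.5
position: [0.5816, 0.2131, 0.0783]
tool_rot: [0.002, 0.956, 0.293, 0.017]
ft_force: [-9.0, -3.2, 41.0]
grip_width: 0.0497
t 17.5 p [0.5816 0.2131 0.0783] yaw 34.14 tilt [0.034  0.0053] F [-9.  -3.2 41. ] w 0.0497 q [-0.7   0.51  0.31  1.9  -0.21  0.73  0.32]
t: 17.6
position: [0.5818, 0.2132, 0.0779]
tool_rot: [0.002, 0.956, 0.293, 0.017]
ft_force: [-27.8, -7.8, 82.5]
grip_width: 0.0497
t 17.6 p [0.5818 0.2132 0.0779] yaw 34.12 tilt [0.0339 0.0063] F [-27.8  -7.8  82.5] w 0.0497 q [-0.69  0.51  0.31  1.9  -0.21  0.73  0.32]
```

The stop is reached: the force jumped to 82 N with the pose stationary. I'll relax, then open.

```bash
python3 -m jog '{"translation":[[0,0,0],[0,0,0]],"twist":[0,0],"hand":[0,0]}' 80
python3 st.py
```

```text
t: 17.8
position: [0.5819, 0.2132, 0.0789]
tool_rot: [0.002, 0.956, 0.293, 0.017]
ft_force: [-0.7, -0.1, -2.7]
grip_width: 0.0495
t 17.8 p [0.5819 0.2132 0.0789] yaw 34.11 tilt [0.0343 0.0072] F [-0.7 -0.1 -2.7] w 0.0495 q [-0.69  0.51  0.3   1.9  -0.21  0.73  0.32]
```

```bash
python3 -m jog '{"translation":[[0,0,0.03],[0,0,0],[0,0,0],[0,0,0],[0,0,0],[0,0,0]],"twist":[0,0,0,0,0,0],"hand":[0,1,1,1,1,1]}' 80
python3 st.py
python3 -m jog '{"translation":[[0,0,-0.2],[0,0,-0.5],[0,0,-0.9],[0,0,-0.9],[0,0,-0.8],[-0.6,0.6,0],[-0.7,0.7,0],[-0.7,0.7,0],[-0.7,0.7,0],[-0.6,0.6,0],[0,0,0]],"twist":[0,0,0,0,0,0,0,0,0,0,0],"hand":[1,1,1,1,1,1,1,1,1,1,1]}'
python3 st.py
python3 - <<'E'
from h import *
A=capture("scene");B=capture("side");cv2.imwrite("pics/sc9.png",A[:,:,::-1]);cv2.imwrite("pics/si9.png",B[:,:,::-1])
o=np.hstack([cv2.resize(A[240:370,230:360,::-1],(400,400),interpolation=2),cv2.resize(B[80:180,200:300,::-1],(400,400),interpolation=2)]);cv2.imwrite("pics/o9.png",o)
E
```

```text
t: 18.4
position: [0.5824, 0.2134, 0.0774]
tool_rot: [0.002, 0.956, 0.293, 0.018]
ft_force: [0.0, -0.8, -0.6]
grip_width: 0.0854
t 18.4 p [0.5824 0.2134 0.0774] yaw 34.11 tilt [0.035  0.0073] F [ 0.  -0.8 -0.6] w 0.0854 q [-0.69  0.51  0.3   1.9  -0.21  0.73  0.32]
t: 19.5
position: [0.5413, 0.0234, 0.2179]
tool_rot: [0.001, 0.956, 0.294, 0.02]
ft_force: [-0.3, 0.4, -0.9]
grip_width: 0.0852
t 19.5 p [0.5413 0.0234 0.2179] yaw 34.23 tilt [0.0398 0.0093] F [-0.3  0.4 -0.9] w 0.0852 q [-0.54  0.21  0.44  1.97 -0.11  0.95  0.55]
```

View pics/o9.png

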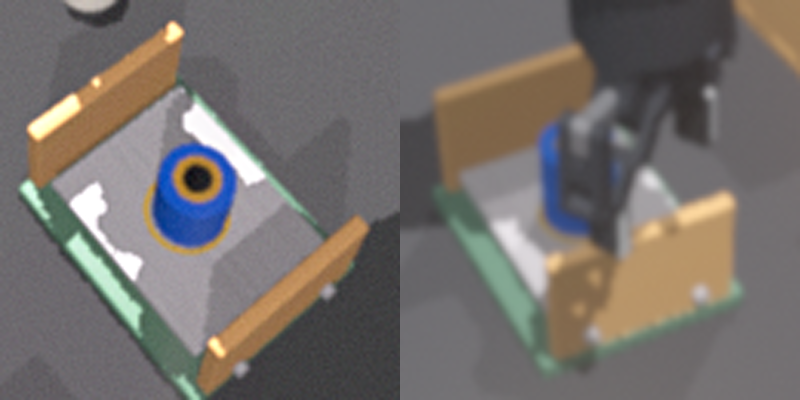

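The pile is in place with the platform deep down; scene top centre is about (294,297.8). The gripper hides it in the side view, so I'll move clear and measure again.

```bash
python3 -m jog '{"translation":[[-0.5,0.7,0],[-0.5,0.7,0],[-0.5,0.7,0],[-0.5,0.7,0],[0,0,0]],"twist":[0,0,0,0,0],"hand":[1,1,1,1,1]}'
python3 - <<'E'
from h import *
A=capture("scene");B=capture("side");cv2.imwrite("pics/sc10.png",A[:,:,::-1]);cv2.imwrite("pics/si10.png",B[:,:,::-1])
o=np.hstack([cv2.resize(A[270:330,265:325,::-1],(400,400),interpolation=2),cv2.resize(B[90:150,215:275,::-1],(400,400),interpolation=2)]);cv2.imwrite("pics/o10.png",o)
E
```

```text
t: 20.1
position: [0.5428, -0.1066, 0.2173]
tool_rot: [0.0, 0.953, 0.302, 0.022]
ft_force: [0.3, -1.0, -0.1]
grip_width: 0.0851
```

View pics/o10.png

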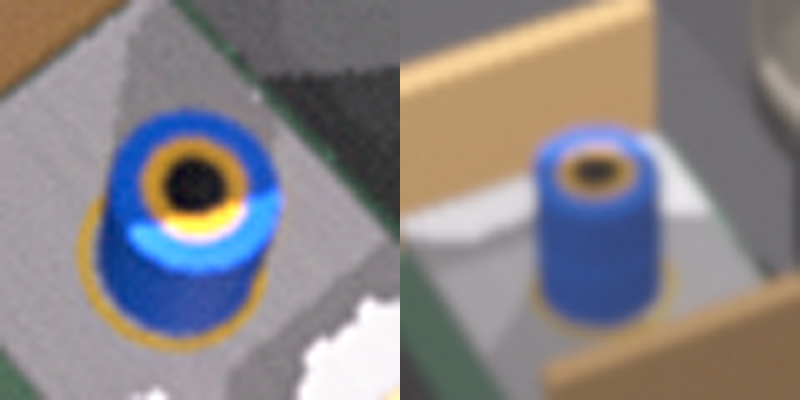

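View pics/si10.png

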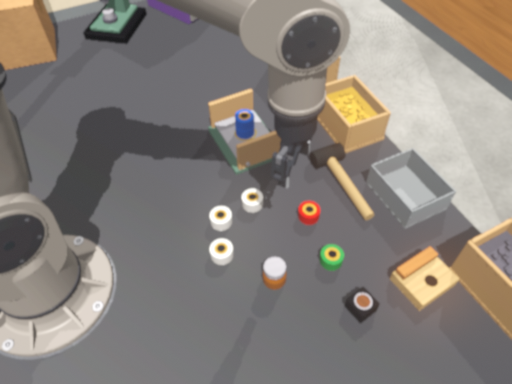

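Run:
```python
from h import *
print(tri((293.7,298.0),(244.3,115.4)).round(4),tri((293.3,297.2),(244.3,115.9)).round(4))
s=get_state(); print(s["t"],np.round(s["ft_force"],1))
# overlay two 26 mm circles at z=.1,.07,.04 and cheek tops
out=[]
for n,f,(x0,y0,w) in (("scene","sc10",(265,270,60)),("side","si10",(215,90,60))):
    im=cv2.imread(f"pics/{f}.png")[y0:y0+w,x0:x0+w]; im=cv2.resize(im,(400,400),interpolation=2); k=400/w
    for z,c in ((.1,(0,0,255)),(.07,(0,255,255)),(.04,(0,255,0))):
        for t in np.linspace(0,6.28,60):
            u=P(n)@np.array([.581+.026*np.cos(t),.2125+.026*np.sin(t),z,1]);u=u[:2]/u[2]
            cv2.circle(im,(int((u[0]-x0+.5)*k),int((u[1]-y0+.5)*k)),1,c,-1)
    out.append(im)
cv2.imwrite("pics/o11.png",np.hstack(out))
```

```text
[0.581  0.2139 0.0995] [0.5803 0.2122 0.0994]
20.2 [ 0.7  0.6 -0.1]
```

View pics/o11.png

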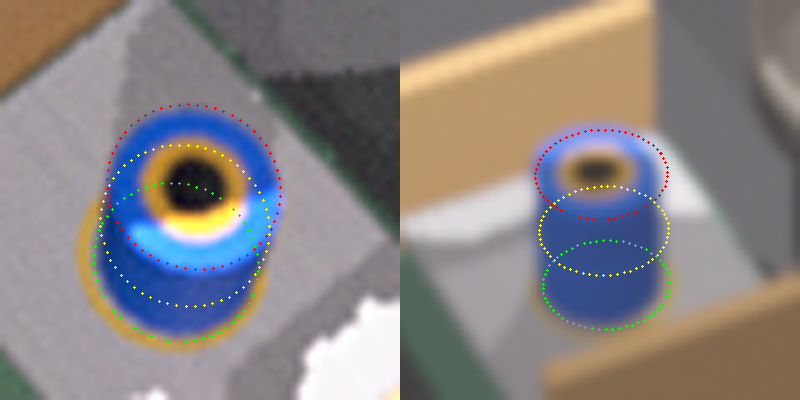

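The top face is at z ≈ 0.0995 at (0.581, 0.213). The model circles for heights 0.10, 0.07 and 0.04 sit on the pile to within about 1 mm, and the gripper is clear. Handing in.

```bash
python3 -c "
from workcell import *
print(job_done())"
```

```text
the job is handed in; nothing more can be done
None
```

Both blue pucks are in the magazine with the pile pressed onto the stop. I handed the job in at about 20.2 s of the 61 s allowed.

**What I did:** I set the nearer blue puck on the platform ring and pressed it down about 30 mm before releasing it. I then stacked the other blue puck on it and pressed the pile until it stopped. Last, I relaxed the force, opened the fingers and moved the arm clear.

**Last checks:**
- **First puck:** after release its top measured about 0.099 m above the bench, level with the cheeks (0.100 m), and centred on the ring.
- **Finished pile:** the second puck's top measured about 0.0995 m in the scene and side views. The pile stood square and centred to about 1–2 mm, and it had not moved in pictures taken about 0.6 s apart.
- **Gripper:** it was clear of everything, with no force on the wrist.

**What was off:**
- The wrist force peaked at about 82 N for one row on reaching the stop. That is below the 120 N limit but more than I intended.
- The tool's tilt crept up to about 2° during the job. I could not correct it with the moves available, and it left no visible tilt or offset in the pile.
- The cameras disagreed with each other by about 1–2 mm, which is within their stated calibration.

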